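# Index the ring reducer's die wheel to the red die

## Task

A ring is to be reduced next: turn the die wheel of the ring reducer until the die with the red colour ring has clicked in exactly under the ram. Do it by pushing the brass pins on the wheel's rim with a fingertip, either way round, without pinching or forcing them. Leave the rings, the hammer and the tin on the bench alone.

Things in the scene. Friction and masses are not known exactly. Their poses are not given: they have to be found in the camera images.
- press: Ring reducer, a grey cast C-frame bolted down. Origin: on the bench, on the wheel's upright axis; z up; +x points from that axis to the column. Base plate: x -70 to 180, y -60 to 60 mm, top 24 mm above the bench. Column: x 120 to 166, y -28 to 28 mm, 210 mm high. The wheel's -x half lies open from above and from the sides; a head (see press_head) overhangs the +x half.
- press_head (a point): Middle of the underside of the press's head, 160 mm above the bench. In the press's frame the head spans x 20 to 166, y -22 to 22, z 160 to 210 mm; on its -y side a lever hub reaches y = -52 mm at x 56 to 94 mm, and the fixed lever leans back from it (+x) and up to 322 mm.
- ram_axis (a point): Point on the ram's axis at the height of the wheel's top face (62 mm above the bench), 44 mm from the wheel's axis along the press's +x. The ram hangs upright below the head, 20 mm thick; its 34 mm wide pusher nose ends 100 mm above the bench. It is fixed.
- red_die (a point): Centre of the mouth of the red-ringed die, in the wheel's top face, 44 mm from the wheel's axis. The wheel: a bright metal disc 132 mm across, faces 40 and 62 mm above the bench, centre nut up to 74 mm; six tapered holes (dies, mouths 16 to 24 mm) 60 degrees apart, each with a 5 mm wide colour ring, anticlockwise from above: red, yellow, white, blue, black, green.
- turning_pins: Six brass pins fixed to the wheel's rim. Origin: on the wheel's axis, 51 mm above the bench; z up; x points to the red die. The pins stick out level and radially, halfway between the dies (30, 90, 150... degrees from x), 10 mm thick with round ends, from the rim at 66 mm to 93 mm from the axis. Below them 22 mm are free above the base plate.
- die_wheel (a joint): Wheel angle in rad, growing anticlockwise from above; 0 (or a whole turn) with the red die under the ram. Turns either way, no end stops. A spring ball clicks it in every 60 degrees, at each die: let go less than 30 degrees from a click it springs back, pushed farther it snaps ahead to the next. It may start balanced midway between two clicks. Pushing a pin takes about 1 to 6 N.
- tin: Open blue tin, 72 mm across and 75 mm high, standing loose on the bench. Origin: centre of its underside. To be left alone.
- gold_ring: Yellow metal ring, 23 mm across and 7 mm high, lying flat and loose on the bench. Origin: centre of its underside. To be left alone.
- silver_ring: Steel-grey ring, 21 mm across and 5 mm high, lying flat and loose on the bench. Origin: centre of its underside. To be left alone.
- hammer: Hammer with a wooden handle, 220 mm long along its x axis, about 26 mm high, lying loose on the bench. Origin: below the middle of its length, at bench level. To be left alone.

How it is judged:
By the outcome, as a careful person would: the job done as asked, in the order asked, and still so for the second after the job is handed in, with the robot touching nothing.
It also fails if it takes over 56 s, if anything falls off the work surface, if the arm or the gripper's body presses on something with over 40 N, if the wrist force passes 120 N, or if a joint passes its speed limit or range.

## Robot

A 6-joint arm with a two-finger parallel gripper is mounted at the origin on the work surface. World frame = base frame: x ahead of the robot, y to its left, z up, the work surface at z = 0. Lengths are in mm, angles in degrees, forces in N, time in s.
With the tool pointing down it reaches from about 300 to 850 mm from the base axis. Payload 4.2 kg.
Tool frame: the origin (TCP) lies on the centre line of the jaws, within the pads' length; the fingertips stand 14 mm ahead of it and the grasp point (between the pads) lies 5 mm behind it (env.finger_overhang is the z of the fingertips in the tool frame, in mm); z points along the fingers, y is the line along which they close (so a half turn about z gives the same grasp; the last joint's range is limited). The gripper opens to 91 mm and grips with 3 to 60 N. Pads are 32 mm wide; open, the fingers measure 118 mm over their backs; the gripper's body (76 mm by 178 mm) begins 60 mm behind the grasp point.
Start: joints at [-70.989, 18.312, 89.639, -0, 72.044, -1.146], TCP at [198.142, -539.798, 227.976] pointing down, gripper open.
Joint ranges: [-177.97, 177.97], [-48.28, 115.42], [12.27, 149.76], [-77.06, 257.06], [2.81, 150.46], [-146.56, 146.56]. Speed limits (degrees/s): [147.25, 147.25, 180, 180, 180, 180].

## Interface

Orientations are given as [roll, pitch, yaw] about the fixed x, y, z axes, in that order (R = Rz(yaw) Ry(pitch) Rx(roll)).
In Python, from workcell import sensors, viewer, env gives the robot as it stands. The module is installed in compiled form; this text tells all that it offers.
- The arm moves only by the tool step_arm, never from a script. Its argument "plan" is one flat list of numbers, 6 for each row, row after row: the shift along the tool's x, y, z in cm, then the turn, a rotation vector about the tool's x, y, z in rad. In form: [x, y, z, wx, wy, wz, x, y, z, wx, wy, wz, ...]. A call has 1 to 5 rows; each row shifts and turns the commanded pose from where the row before left it, along the tool's axes as they then stand; what a row does not reach is not made up. A row lasts 1/12 s, in which the tool goes at most 41.7 mm and 7.16 degrees, less where a joint would pass 70% of its speed; a pose out of reach is approached as far as the arm can. A call is refused whole if a number of a shift passes 4.17 or a number of a turn 0.125, either way. A call with a gripper value outside its range is refused whole. "hand" is the finger opening in cm, from 0 to 9.12, set as the call begins (left out, the last holds). The fingers move at their own pace and stop on an object; "newtons" is the grip in N (left out, the last holds). Time passes only in rows, so rows that do not move let the fingers close. It gives the time, the measured TCP pose, the force, the opening and the grip force at its end, in the units of the state.
- sensors.state(): the state, without advancing time (a new reading comes with each control period).
- viewer.grab_frame(name): name is "scene" or "top"; returns a dict with "img" (480x640x3 uint8, red, green, blue), "fx", "fy", "cx", "cy" (pixels), "position" and "attitude" of the camera in the world. Camera axes: x right, y down, z forward; pixel columns grow to the right and rows downward; lengths in mm; the calibration is good to about 2 mm. A picture is of the moment at which its call begins. There is no depth.
- env.job_done(): hands the job in; it is judged then, once.
Trained networks look in a picture, given as the dict that the camera call returned (one of the last four; its "shot" number tells which), for a name from the list of things; names that differ only in an ending like _2 or _b are one class to them, and where a whole thing is asked for, a point or a joint stands for the part that bears it (a point fixed in the world has none). Each returns a list of dicts, best first, with "score" (0 to 1); they miss things now and then, are a little off and sometimes report something else, mostly with a low value. They report only what shows in the picture. A call takes as long as a camera call.
- viewer.boxes_of(name, picture): "location" ([column, row] in pixels, amid what is visible of it).
- viewer.pinpoint(name, picture): "location" ([column, row] in pixels: a listed point, or the origin of a listed thing).
The state is a dict: "time_s": time; "qpos": joint angles; "qvel": joint speeds; "effort": joint torques, N m; "ee_pos": TCP position; "ee_rot": TCP orientation; "force": force on the tool from outside, world axes, zero at the start; "torque": the same for the moment, N m; "gripper_width": finger opening in mm; "gripper_force": force on a finger pad.
Only numpy, scipy, OpenCV 4.12 (cv2) and the standard library are available. Lean on these libraries where they do the work, as an engineer would, in place of code of your own. Each camera call takes 0.05 s, during which the arm holds its last target. There are 200 camera calls.

## Working session

There is one attempt and no reset: what is moved stays moved. The work goes in short steps, Python scripts to look and compute and a tool call to move; the robot and the scene stay as the last step left them, time stands still between calls to the robot, and variables do not carry over. Pictures are saved under pics/ and viewed, at most 10 in all, crops included, and the job is handed in when it is done.

Besides the shell and the picture viewer there is one more tool, called after "Call:" by a JSON object that holds its "op" and its "data", one argument or row to a line. step_arm: Moves the arm, as the interface text tells. Its arguments: {"type":"object","properties":{"plan":{"type":"array","items":{"type":"number"}},"hand":{"type":"number"},"newtons":{"type":"number"}},"required":["plan"]}

```bash
mkdir -p pics; cat > h.py <<'E'
import numpy as np, cv2
from scipy.spatial.transform import Rotation as R
from workcell import sensors, viewer, env
def cam(p):
    a=np.array(p["attitude"],float)
    M=a if a.shape==(3,3) else R.from_euler('xyz',a,degrees=True).as_matrix()
    return np.array(p["position"],float),M
def px2w(p,uv,z):
    c,M=cam(p); d=M@np.array([(uv[0]-p["cx"])/p["fx"],(uv[1]-p["cy"])/p["fy"],1]); return c+d*(z-c[2])/d[2]
def w2px(p,w):
    c,M=cam(p); q=M.T@(np.array(w)-c); return np.array([q[0]/q[2]*p["fx"]+p["cx"],q[1]/q[2]*p["fy"]+p["cy"]])
E
python3 - <<'E'
from h import *
zs=dict(press=0,press_head=160,ram_axis=62,red_die=62,turning_pins=51,tin=0,gold_ring=0,silver_ring=0,hammer=0)
for n in("scene","top"):
    p=viewer.grab_frame(n); cv2.imwrite(f"pics/{n}0.png",p["img"][:,:,::-1])
    print(n,p["position"],p["attitude"],p["fx"],p["cx"],p["cy"])
    for k,z in zs.items():
        print(k,[(round(r["score"],2),np.round(r["location"]).tolist(),np.round(px2w(p,r["location"],z)).tolist()) for r in viewer.pinpoint(k,p)[:2]])
print(sensors.state())
E
```

```text
scene [1004.97991315  552.99817444  668.25347655] [-130.50718247    0.14526453  139.68303734] 597.42651932677 327.2342187515898 237.82301811282906
press [(0.84, [338.0, 294.0], [575.0, 68.0, 0.0])]
press_head [(0.74, [404.0, 211.0], [503.0, 124.0, 160.0])]
ram_axis [(0.69, [366.0, 264.0], [542.0, 94.0, 62.0])]
red_die [(0.97, [351.0, 284.0], [588.0, 111.0, 62.0])]
turning_pins []
tin [(0.67, [382.0, 416.0], [674.0, 268.0, 0.0])]
gold_ring [(0.46, [236.0, 298.0], [699.0, -27.0, 0.0]), (0.39, [247.0, 259.0], [636.0, -90.0, 0.0])]
silver_ring [(0.41, [250.0, 260.0], [633.0, -85.0, 0.0])]
hammer [(0.53, [367.0, 220.0], [415.0, -35.0, 0.0]), (0.29, [337.0, 294.0], [575.0, 68.0, 0.0])]
top [507.15304335  52.19409407 924.00302306] [-173.9023126    -0.24465676  -89.16367389] 531.5180963749982 321.41685998577316 236.49702413779704
press [(0.98, [312.0, 255.0], [573.0, 65.0, 0.0])]
press_head [(0.91, [264.0, 295.0], [504.0, 131.0, 160.0]), (0.65, [196.0, 195.0], [647.0, 233.0, 160.0])]
ram_axis [(0.86, [292.0, 273.0], [540.0, 96.0, 62.0]), (0.55, [263.0, 293.0], [506.0, 143.0, 62.0])]
red_die 
[... 258 characters left out ...]
 [422.0, -29.0, 0.0])]
{'time_s': 1.0, 'qpos': array([-7.09881010e+01,  1.83104387e+01,  8.96383629e+01,  2.87904398e-04,
        7.20425946e+01, -1.14630505e+00]), 'qvel': array([-0.03212399,  0.07205686, -0.06144985,  0.00046923, -0.02587478,
       -0.11371946]), 'effort': array([-7.44171830e-04, -4.12364173e+01, -2.32233810e+01,  7.26520875e-02,
        3.76539363e-02,  6.59981509e-06]), 'ee_pos': array([ 198.15978779, -539.80349409,  227.99491451]), 'ee_rot': array([ 1.79991392e+02, -1.01715385e-04,  2.01581153e+01]), 'force': array([-0.03489746, -0.93070052,  0.30680785]), 'torque': array([-0.00942247,  0.06062962,  0.01331673]), 'gripper_force': 0.0, 'gripper_width': 91.5491482730649}
```

View pics/scene0.png

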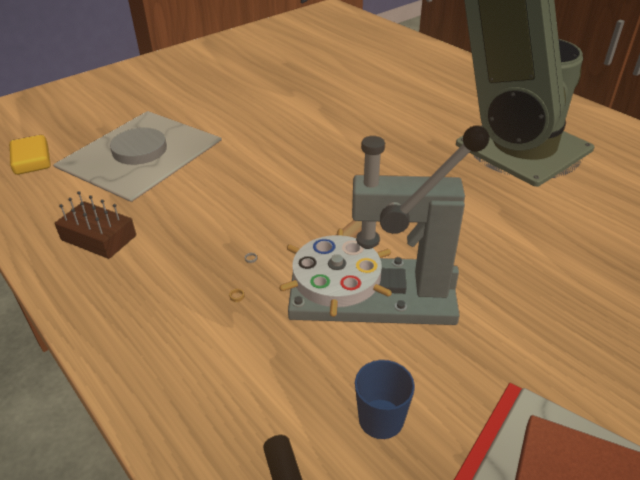

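View pics/top0.png

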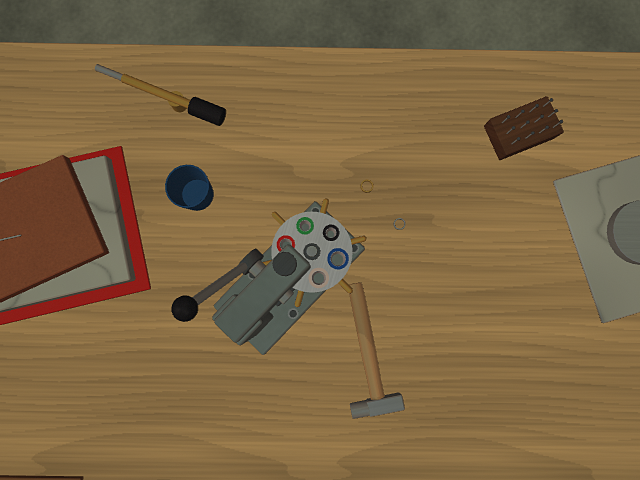

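The scene picture shows the yellow die (367,265) at the ram and red at (351,284). In the top picture red is at (286,243) and the hammer's handle end at (357,287), close to a pin. I'll refine the press pose and wheel angle by fitting colours.

```bash
cat > fit.py <<'E'
from h import *
from scipy.optimize import least_squares
def wheel(show=None):
    obs=[];pts=[]
    for n in("scene","top"):
        p=viewer.grab_frame(n); 
        if show: cv2.imwrite(f"pics/{n}{show}.png",p["img"][:,:,::-1])
        hsv=cv2.cvtColor(p["img"],cv2.COLOR_RGB2HSV)
        near=np.zeros((480,640),np.uint8); c=w2px(p,[574,66,62]); cv2.circle(near,tuple(int(v) for v in c),50,1,-1)
        for i,(k,lo,hi) in enumerate([("red",172,6),("green",50,85),("blue",105,130)]):
            h=hsv[...,0]; m=((h>=lo)|(h<=hi)) if lo>hi else ((h>=lo)&(h<=hi))
            m=(m&(hsv[...,1]>110)&(near>0)).astype(np.uint8)
            q=cv2.findNonZero(m)
            if q is None or len(q)<15: continue
            (u,v),s,a=cv2.minAreaRect(q); obs.append((p,[0,-60,180][i],np.array([u,v]))); print(n,k,len(q),np.round([u,v]),np.round(px2w(p,(u,v),62),1),np.round(s))
        for k,L in(("press",0),("ram_axis",0),("press_head",0)):
            r=viewer.pinpoint(k,p)
            if r: pts.append((p,k,np.array(r[0]["location"])))
    loc=dict(press=(0,0),ram_axis=(44,62),press_head=(93,160))
    def f(x):
        e=[]
        for p,a,uv in obs:
            t=np.deg2rad(x[2]+x[3]+a); e+=list(w2px(p,[x[0]+44*np.cos(t),x[1]+44*np.sin(t),62])-uv)
        t=np.deg2rad(x[2])
        for p,k,uv in pts:
            r,z=loc[k]; e+=list((w2px(p,[x[0]+r*np.cos(t),x[1]+r*np.sin(t),z])-uv)*.5)
        return e
    s=least_squares(f,[574,66,138,-60],x_scale=[1,1,1,1],loss='soft_l1'); print("axis,yaw,angle",np.round(s.x,2),"res",np.round(s.fun,1)); return s.x
if __name__=="__main__":
    x=wheel(); t=np.deg2rad(x[2]); M=np.array([[np.cos(t),-np.sin(t)],[np.sin(t),np.cos(t)]])
    for q in[(-88,100),(-88,72),(-88,5)]: print(q,x[:2]+M@q)
E
python3 fit.py
```

```text
scene red 126 [350. 282.] [586.  107.5  62. ] [13. 20.]
scene green 30 [319. 281.] [617.9  77.2  62. ] [17. 10.]
scene blue 22 [324. 247.] [565.4  23.7  62. ] [10. 19.]
top red 108 [285. 242.] [589.4 109.5  62. ] [14. 18.]
top green 117 [305. 225.] [617.8  77.8  62. ] [16. 16.]
top blue 158 [338. 258.] [564.6  22.4  62. ] [20. 20.]
axis,yaw,angle [575.87  65.98 137.52 -62.22] res [-0.   0.7 -0.   0.3  0.2 -0.3  0.6  1.4  0.1 -0.3 -0.6 -0.1 -0.4 -0.2
 -0.  -0.3  0.4  0.7  0.5 -1.  -0.3  1.4  0.9 -0.5]
(-88, 100) [573.24425954 -67.19774801]
(-88, 72) [592.15192024 -46.5458627 ]
(-88, 5) [637.39525121   2.87114857]
```

```bash
cat > plan.py <<'E'
from h import *
import sys
# usage: x y z yaw rows
tx=np.array([float(v) for v in sys.argv[1:4]]); yaw=float(sys.argv[4]); n=int(sys.argv[5])
s=sensors.state(); p=np.array(s["ee_pos"]); r=R.from_euler('xyz',s["ee_rot"],degrees=True)
g=R.from_euler('xyz',[180,0,yaw],degrees=True); w=(r.inv()*g).as_rotvec(); d=(tx-p)/n/10
print("f",np.round(s["force"],1),"t",round(s["time_s"],2))
for i in range(n):
    print(np.round(r.inv().apply(d),2).tolist()+np.round(w/n,3).tolist()); r=r*R.from_rotvec(w/n)
E
python3 plan.py 577 -63 160 138 20
```

```text
f [-0.1 -0.4  0.3] t 1.4
[2.6, -1.59, 0.34, 0.0, 0.0, -0.103]
[2.75, -1.31, 0.34, 0.0, 0.0, -0.103]
[2.87, -1.02, 0.34, 0.0, 0.0, -0.103]
[2.96, -0.72, 0.34, 0.0, 0.0, -0.103]
[3.02, -0.41, 0.34, 0.0, 0.0, -0.103]
[3.04, -0.1, 0.34, 0.0, 0.0, -0.103]
[3.04, 0.21, 0.34, 0.0, 0.0, -0.103]
[3.0, 0.52, 0.34, 0.0, 0.0, -0.103]
[2.93, 0.83, 0.34, 0.0, 0.0, -0.103]
[2.83, 1.12, 0.34, 0.0, 0.0, -0.103]
[2.7, 1.41, 0.34, 0.0, 0.0, -0.103]
[2.54, 1.68, 0.34, 0.0, 0.0, -0.103]
[2.36, 1.93, 0.34, 0.0, 0.0, -0.103]
[2.14, 2.16, 0.34, 0.0, 0.0, -0.103]
[1.91, 2.37, 0.34, 0.0, 0.0, -0.103]
[1.66, 2.55, 0.34, 0.0, 0.0, -0.103]
[1.39, 2.71, 0.34, 0.0, 0.0, -0.103]
[1.1, 2.84, 0.34, 0.0, 0.0, -0.103]
[0.8, 2.94, 0.34, 0.0, 0.0, -0.103]
[0.5, 3.0, 0.34, 0.0, 0.0, -0.103]
```

Call:
{"op": "step_arm", "data": {
  "plan": [2.6,-1.6,0.34,0,0,-0.103,2.75,-1.3,0.34,0,0,-0.103,2.87,-1.0,0.34,0,0,-0.103,2.96,-0.7,0.34,0,0,-0.103,3.0,-0.4,0.34,0,0,-0.103],
  "hand": 0,
  "newtons": 10
}}

```text
time_s: 1.82
ee_pos: [293.7, -419.9, 210.9]
ee_rot: [180.0, 0.0, 49.9]
force: [0.7, -0.4, 0.1]
gripper_width: 60.9
gripper_force: 0.0
```

Call:
{"op": "step_arm", "data": {
  "plan": [3.04,-0.1,0.34,0,0,-0.103,3.04,0.2,0.34,0,0,-0.103,3.0,0.5,0.34,0,0,-0.103,2.93,0.8,0.34,0,0,-0.103,2.83,1.1,0.34,0,0,-0.103]
}}

```text
time_s: 2.23
ee_pos: [387.6, -300.2, 194.0]
ee_rot: [180.0, 0.0, 79.5]
force: [-0.4, -0.3, 0.5]
gripper_width: 27.4
gripper_force: 0.0
```

Call:
{"op": "step_arm", "data": {
  "plan": [2.7,1.4,0.34,0,0,-0.103,2.54,1.7,0.34,0,0,-0.103,2.36,1.9,0.34,0,0,-0.103,2.14,2.2,0.34,0,0,-0.103,1.9,2.4,0.34,0,0,-0.103]
}}

```text
time_s: 2.65
ee_pos: [482.7, -180.7, 177.0]
ee_rot: [180.0, 0.0, 109.0]
force: [0.0, -0.8, 0.0]
gripper_width: 0.0
gripper_force: 0.0
```

Call:
{"op": "step_arm", "data": {
  "plan": [1.66,2.5,0.34,0,0,-0.103,1.4,2.7,0.34,0,0,-0.103,1.1,2.8,0.34,0,0,-0.103,0.8,2.9,0.34,0,0,-0.103,0.5,3.0,0.34,0,0,-0.103]
}}

```text
time_s: 3.07
ee_pos: [575.8, -61.8, 159.9]
ee_rot: [-180.0, 0.0, 138.5]
force: [1.3, -0.2, 0.0]
gripper_width: 0.2
gripper_force: 0.0
```

```bash
python3 plan.py 577 -63 60 138 5; python3 - <<'E'
from h import *
s=sensors.state();print(np.round(s["ee_pos"],1),np.round(s["ee_rot"],1),np.round(s["qpos"]),s["gripper_width"])
for n in("scene","top"):
    p=viewer.grab_frame(n); print(n,w2px(p,s["ee_pos"]))
    cv2.imwrite(f"pics/{n}1.png",p["img"][:,:,::-1])
a=[cv2.imread(f"pics/{n}1.png") for n in("scene","top")]
cv2.imwrite("pics/both1.png",np.hstack([a[0][150:450,150:550],a[1][100:400,150:550]]))
E
```

```text
f [ 1.3 -0.2  0. ] t 3.07
[-0.03, -0.0, 2.0, -0.0, 0.0, 0.002]
[-0.03, -0.0, 2.0, -0.0, 0.0, 0.002]
[-0.03, -0.0, 2.0, -0.0, 0.0, 0.002]
[-0.03, -0.0, 2.0, -0.0, 0.0, 0.002]
[-0.03, -0.0, 2.0, -0.0, 0.0, 0.002]
[575.8 -61.8 159.9] [-180.     0.   138.5] [ -7.  22.  95.  -0.  63. -56.] 0.16288760527473437
scene [281.15678027 172.48599204]
top [398.80946046 246.6404929 ]
```

View pics/both1.png

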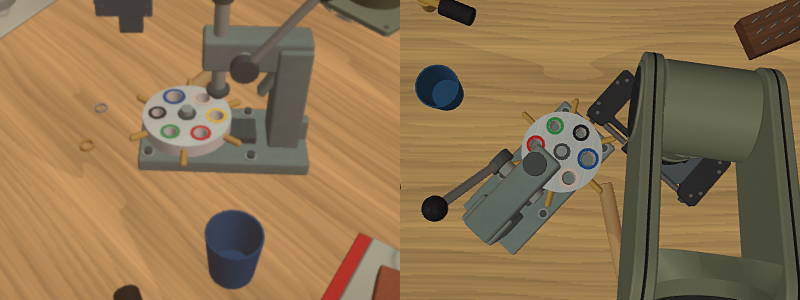

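Call:
{"op": "step_arm", "data": {
  "plan": [-0.1,0,2.1,0,0,0,-0.1,0,2.1,0,0,0,0,0,2.1,0,0,0,0,0,2.1,0,0,0,0,0,2.1,0,0,0]
}}

```text
time_s: 3.58
ee_pos: [576.1, -65.1, 54.2]
ee_rot: [-180.0, 0.0, 138.1]
force: [0.4, -0.8, 0.4]
gripper_width: 0.6
gripper_force: 0.0
```

Call:
{"op": "step_arm", "data": {
  "plan": [0,0.5,0,0,0,0,0,0.5,0,0,0,0,0,0.5,0,0,0,0,0,0.3,0,0,0,0,0,0.2,0,0,0,0]
}}

```text
time_s: 4.0
ee_pos: [591.2, -49.2, 56.5]
ee_rot: [179.9, 0.1, 138.2]
force: [0.3, -0.4, -0.3]
gripper_width: 0.6
gripper_force: 0.0
```

Call:
{"op": "step_arm", "data": {
  "plan": [0,0.3,0,0,0,0,0,0.3,0,0,0,0,0,0.3,0,0,0,0,0,0.3,0,0,0,0,0,0.3,0,0,0,0]
}}

```text
time_s: 4.42
ee_pos: [600.0, -38.4, 55.0]
ee_rot: [-180.0, 0.0, 138.2]
force: [0.4, -1.8, 0.8]
gripper_width: 0.4
gripper_force: 1.0
```

Call:
{"op": "step_arm", "data": {
  "plan": [0,0.3,0,0,0,0,0,0.3,0,0,0,0,0,0.3,0,0,0,0,0,0.3,0,0,0,0,0,0.3,0,0,0,0]
}}

```text
time_s: 4.83
ee_pos: [609.8, -28.6, 54.9]
ee_rot: [-179.9, 0.1, 138.2]
force: [-0.1, -5.4, 0.3]
gripper_width: 0.6
gripper_force: 2.2
```

Call:
{"op": "step_arm", "data": {
  "plan": [0,0.3,0,0,0,0,0,0.3,0,0,0,0,0,0.3,0,0,0,0,0,0.3,0,0,0,0,0,0.3,0,0,0,0]
}}

```text
time_s: 5.25
ee_pos: [620.0, -15.7, 54.9]
ee_rot: [180.0, -0.0, 138.2]
force: [0.2, -2.9, -0.5]
gripper_width: 0.9
gripper_force: 1.1
```

```bash
python3 fit.py|grep -v '^('; python3 -c "
from h import *
print(sensors.state()['force'])"
```

```text
scene red 120 [360. 278.] [568.7 108.8  62. ] [13. 19.]
scene green 25 [330. 285.] [611.6  93.6  62. ] [17.  9.]
scene blue 38 [315. 251.] [581.2  22.4  62. ] [12. 20.]
top red 33 [279. 249.] [577.6 118.5  62. ] [ 3. 13.]
top green 118 [295. 230.] [609.3  93.1  62. ] [16. 16.]
axis,yaw,angle [576.    67.37 139.23 317.2 ] res [-0.1  1.6  0.  -0.1  0.7  0.4  4.4  4.1 -0.2 -1.3 -0.  -0.6  0.6 -0.2
  0.2  0.  -0.1 -0.4  0.8 -0.4 -0.  -0.1]
[-1.06835987  0.29473084 -0.42881052]
```

Call:
{"op": "step_arm", "data": {
  "plan": [0,0.3,0,0,0,0,0,0.3,0,0,0,0,0,0.3,0,0,0,0,0,0.3,0,0,0,0,0,0.3,0,0,0,0]
}}

```text
time_s: 6.07
ee_pos: [630.2, -4.4, 55.0]
ee_rot: [180.0, 0.0, 138.2]
force: [0.3, -1.4, -0.5]
gripper_width: 0.4
gripper_force: 0.4
```

Call:
{"op": "step_arm", "data": {
  "plan": [0,0.3,0,0,0,0,0,0.3,0,0,0,0,0,0.3,0,0,0,0,0,0.2,0,0,0,0,0,0,0,0,0,0]
}}

```text
time_s: 6.48
ee_pos: [637.5, 3.9, 54.9]
ee_rot: [180.0, 0.0, 138.2]
force: [0.1, -0.3, -0.2]
gripper_width: 0.2
gripper_force: 0.0
```

```bash
python3 fit.py|grep -v '^('; python3 -c "
from h import *
print(sensors.state()['force'])"
```

```text
scene red 116 [366. 270.] [550.6 102.1  62. ] [13. 19.]
scene green 29 [344. 284.] [594.7 105.4  62. ] [ 9. 17.]
scene blue 43 [308. 259.] [600.  30.  62.] [12. 19.]
top green 85 [285. 242.] [589.  109.1  62. ] [13. 17.]
top blue 73 [330. 224.] [619.7  35.5  62. ] [22. 36.]
axis,yaw,angle [575.9   67.65 138.2   -9.62] res [ 1.  -0.7  3.   0.3 -0.3  2.1  0.4 -1.8  1.3  9.9 -0.   1.8 -0.3  0.3
 -1.7  0.1  0.9 -1.3 -0.8  1.6  0.4 -0.3]
[ 0.46009356  0.1987445  -0.59954643]
```

Call:
{"op": "step_arm", "data": {
  "plan": [0,-0.3,0,0,0,0,-0.3,0,0,0,0,0,0,0,-1.5,0,0,0,0,0,-3,0,0,0,0,0,-3,0,0,0]
}}

```text
time_s: 7.3
ee_pos: [636.5, -1.2, 129.6]
ee_rot: [-179.9, -0.1, 138.2]
force: [0.7, 0.4, 1.1]
gripper_width: 0.3
gripper_force: 0.0
```

Call:
{"op": "step_arm", "data": {
  "plan": [0,0,-3,0,0,0,-2,-3,-2,0,0,0,-2,-3,0,0,0,0,-2,-3,0,0,0,0,-2,-3,0,0,0,0]
}}

```text
time_s: 7.72
ee_pos: [616.9, -145.2, 180.8]
ee_rot: [180.0, 0.1, 138.2]
force: [0.5, 0.1, -1.0]
gripper_width: 0.6
gripper_force: 0.0
```

Call:
{"op": "step_arm", "data": {
  "plan": [-1,-3,0,0,0,0,0,-3,0,0,0,0,0,-3,0,0,0,0,0,-3,0,0,0,0,0,-3,0,0,0,0]
}}

```text
time_s: 8.13
ee_pos: [523.3, -263.4, 180.0]
ee_rot: [-180.0, 0.0, 138.2]
force: [-0.3, -1.2, 0.4]
gripper_width: 0.4
gripper_force: 0.0
```

```bash
python3 -c "
from fit import *
wheel('2')
a=[cv2.imread(f'pics/{n}2.png') for n in('scene','top')]
cv2.imwrite('pics/both2.png',np.hstack([cv2.resize(a[0][200:350,240:440],None,fx=2,fy=2),a[1][100:400,150:550]]))"
```

```text
scene red 115 [366. 265.] [543.4  95.5  62. ] [12. 18.]
scene green 28 [350. 284.] [586.9 109.4  62. ] [17.  9.]
scene blue 26 [307. 263.] [607.7  36.   62. ] [10. 20.]
top green 86 [285. 242.] [588.9 109.5  62. ] [13. 17.]
top blue 158 [331. 232.] [606.9  34.3  62. ] [20. 20.]
axis,yaw,angle [575.41  66.27 137.33  -2.11] res [ 0.4  0.8 -0.2 -0.3  0.2 -0.6  0.4  1.4 -0.6  0.1 -0.2  0.4 -0.4  0.4
 -0.6 -0.  -0.7 -1.4 -0.1  0.   1.4 -1. ]
```

View pics/both2.png

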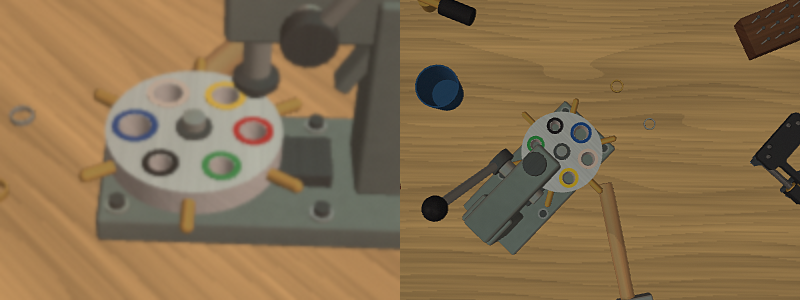

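The crops show red at (366,265) in the scene image, under the ram, and green exactly where red began. The wheel has turned by 60.1° and clicked in, and the rings, hammer and tin haven't moved.

```bash
python3 -c "
from workcell import env
print(env.job_done())"
```

```text
the job is handed in; nothing more can be done
None
```

I turned the wheel one click anticlockwise by pushing a pin, so the red-ringed die is now clicked in under the ram; the arm is clear, the other items look undisturbed, and I've handed the job in.

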